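Pick the loaded mallet head and offer it up to its handle

ROBOT

A 6-joint arm with a two-finger parallel gripper is mounted at the origin on the work surface. World frame = base frame: x ahead of the robot, y to its left, z up, the work surface at z = 0. Lengths are in m, angles in rad, forces in N, time in s.
With the tool pointing down it reaches from about 0.35 to 0.95 m from the base axis. Payload 17.4 kg.
Tool frame: the origin (TCP) lies between the finger pads; the fingertips stand 14 mm ahead of it and the grasp point (between the pads) lies 5 mm behind it; z points along the fingers, x is the direction in which the jaws open and shut, and the axes are right-handed (so a half turn about z gives the same grasp; the last joint's range is limited). The gripper opens to 93 mm and grips with 3 to 60 N. Pads are 15 mm wide; open, the fingers measure 128 mm over their backs; the gripper's body (75 mm by 188 mm) begins 65 mm behind the grasp point.
Start: joints at [1.083, 0.116, 1.442, -0, 1.584, -0.038], TCP at [0.293, 0.608, 0.233] pointing down, gripper open.
Joint ranges: [-2.83, 2.83], [-0.83, 2.19], [0.07, 2.5], [-1.14, 4.28], [0.01, 3], [-2.97, 2.97]. Speed limits (rad/s): [1.89, 1.89, 2.22, 3.14, 3.14, 3.14].

INTERFACE

Orientations are given as a unit quaternion [w, x, y, z].
In Python, from station import manip gives the robot as it stands. The module is installed in compiled form; this text tells all that it offers.
- The arm moves only by the shell command python3 -m inch 'ROWS' [FORCE]. ROWS is JSON, a list of rows, each an object of numbers: "hand": the gripper's target within -1 to 1 (fully open at 1, half-way at 0, shut at -1); "dx", "dy", "dz": the shift along the tool's x, y, z in m; "wx", "wy", "wz": the turn, a rotation vector about the tool's x, y, z in rad. In form: [{"hand": .., "dx": .., "dy": .., "dz": .., "wx": .., "wy": .., "wz": ..}, ...]. A call has exactly 10 rows; each row is the pose to reach, as a shift and turn from the pose commanded when the call began, along the tool's axes at that moment; what a row does not reach only later rows make up. A row lasts 1/8 s, in which the tool goes at most 62.5 mm and 10.7 degrees, less where a joint would pass 70% of its speed; a pose out of reach is approached as far as the arm can. A call with a gripper value outside its range is refused whole. The fingers move at their own pace and stop on an object; FORCE is the grip in N (left out, the last holds). Time passes only in rows, so rows that repeat a pose let the fingers close, or fill a call up. It gives the time, the measured TCP pose, the force and the opening at its end, in the units of the state.
- manip.observe(): the state, without advancing time (a new reading comes with each control period).
- manip.snapshot(name): name is "scene" or "side" or "wrist"; returns the picture (480x640x3 uint8, red, green, blue); there is no depth.
- manip.calibration(name): a dict with "fovy" (degrees; the focal length in pixels is half the picture's height over the tangent of half this angle, whatever the lens; pixels are square), "cx", "cy" (the principal point, pixels), "dist_coeffs" ([k1, k2, p1, p2, k3] as OpenCV has them; the pictures are not rectified), "R" (3x3) and "t" (3): a world point X has camera coordinates R X + t; the wrist camera has in their place "tool_from_camera" (4x4, takes a point from camera to tool coordinates, whose origin is the TCP and whose axes are the tool frame's). Camera axes: x right, y down, z forward; pixel columns grow to the right and rows downward; lengths in m; the calibration is good to about 2 mm. A picture is of the moment at which its call begins: read the wrist's pose just before it. calibration takes no time and is no camera call.
- manip.close_job(): hands the job in, once; it reports no verdict.
The state is a dict: "t": time; "joint_pos": joint angles; "joint_vel": joint speeds; "tau": joint torques, N m; "tool_pos": TCP position; "eef_rot": TCP orientation; "contact_force": force on the tool from outside, world axes, zero at the start; "moment": the same for the moment, N m; "width": finger opening in m.
Only numpy, scipy, OpenCV 4.12 (cv2) and the standard library are available. Lean on these libraries where they do the work, as an engineer would, in place of code of your own. Each camera call takes 0.05 s, during which the arm holds its last target.

TASK

Two mallet heads that look the same lie on the bench, but one has lead plugged inside it: lift each one in turn clear of the bench to feel which is the heavier, and set the lighter one gently back down, the way up and about where it was lying, without dropping either. Then take the heavier one and offer it up to the handle that stands in the vice: finish while still holding it, level and still, with its eye squarely in line over the tenon and its underside about 15 mm above the tenon's end, touching neither handle nor vice, so that I can brush on the glue. Leave the glue bottle, the sanding block and the ear defenders alone.

Things in the scene. Friction and masses are not known exactly. Their poses are not given: they have to be found in the camera images.
- head_a: one of two wooden mallet heads that look the same, loose on the bench: 120 mm long (own x), 56 thick (own y), 64 tall (own z, up); an eye 22 mm (x) by 18 mm (y) goes through its middle along z. Origin: centre of the underside, middle of the eye's lower mouth. Centre of mass in its middle. Grip it across the 56 mm. Unloaded a head weighs 2.4 to 3.3 N, loaded 4.6 to 6.1 N
- head_b: the other mallet head, same size, look and frame; which of the two is loaded changes from start to start and can only be felt by lifting; either may lie at either place
- vice: twin-screw wooden vice bolted to the bench, mallet handle clamped upright in it, all one fixed piece. Jaws 340 mm long (own x), 110 tall, y -57 to +50 mm; two hand wheels 96 mm across reach y = +77; foot 22 mm tall, bolt heads to 32, reaches y = -107. Origin: on the bench under the handle's axis
- tenon_top (a point): centre of the upper end of the handle's tenon, 215 mm above the bench. Tenon 18 mm (x) by 14 mm (y), 60 long; below its shoulder at 155 mm the shaft is 34 by 24 mm. Axes as the vice's: x along the jaws and the tenon's wide side, z up. The head's long side goes along this x, either way round
- glue: white glue bottle with an orange cap, 58 mm across, 150 mm tall, loose; origin at the centre of its underside. Not to be disturbed.
- sanding_block: cork sanding block wrapped in red-brown abrasive paper, 107 by 64 by 33 mm, loose; origin at the centre of its underside. Not to be disturbed.
- ear_defenders: blue ear defenders with a black band, lying flat, about 180 by 165 mm and 76 mm tall, loose; origin on the bench midway between the two cups, the band bows out towards own +y as far as 131 mm. Not to be disturbed.
- table: the wooden bench; its top is the work surface at height 0
Not all that is in view belongs to the job. What is shaped like the head_a but green is not meant. What is shaped like the head_b but yellow is not meant.

How it is judged:
On the way, in this order (a step that is already met when the one before it is completed fails the run):
1. the lighter head is lifted in the gripper, underside over 20 mm up, while the loaded one (over 4.2 N) stands on the bench; the loaded one may be lifted earlier too (((height (world z) of head_a above 0.02 m and contact force between head_a and the fingers above 1 N and contact force between head_b and table above 4.2 N) or (height (world z) of head_b above 0.02 m and contact force between head_b and the fingers above 1 N and contact force between head_a and table above 4.2 N))), for 0.3 s.
2. the lighter head, under 3.7 N, is back on the bench, the right way up, released and at rest (((height (world z) of head_a below 0.006 m and angle between head_a's own z axis and vertical below 0.1 rad and linear speed of head_a below 0.02 m/s and contact force between head_a and the fingers below 0.05 N and contact force between head_a and table between 1.5 and 3.7 N and contact force between head_b and table above 4.2 N) or (height (world z) of head_b below 0.006 m and angle between head_b's own z axis and vertical below 0.1 rad and linear speed of head_b below 0.02 m/s and contact force between head_b and the fingers below 0.05 N and contact force between head_b and table between 1.5 and 3.7 N and contact force between head_a and table above 4.2 N))), for 0.2 s.
3. the heavier head is lifted clear of the bench in the gripper (underside more than 20 mm up), the lighter standing on the bench (((height (world z) of head_b above 0.02 m and contact force between head_b and the fingers above 1 N and contact force between head_a and table between 1.5 and 3.7 N) or (height (world z) of head_a above 0.02 m and contact force between head_a and the fingers above 1 N and contact force between head_b and table between 1.5 and 3.7 N))), for 0.3 s.
At the end, for the whole second after the job is handed in: Heavier head held still, free of handle and vice: eye within 8 mm of the tenon's axis, underside 4 to 27 mm above its end, long side within 8 degrees of its wide side, level within 5.7 degrees. Lighter head released, at rest, right way up on the bench, within 50 mm of its start (((height (world z) of head_a below 0.006 m and angle between each of head_a, head_b's own z axis and vertical below 0.1 rad and linear speed of each of head_a, head_b below 0.02 m/s and contact force between head_a and the fingers below 0.05 N and contact force between head_a and table between 1.5 and 3.7 N and distance of head_a from where it was at the start of the episode below 0.05 m and contact force between head_b and the fingers above 1 N and contact force between head_b and vice below 0.05 N and contact force between head_b and table below 0.05 N and horizontal distance between head_b and tenon_top below 0.008 m and z of head_b in the frame of tenon_top between 0.004 and 0.027 m and angle between the x axis of head_b and the x axis of tenon_top, either way round below 0.14 rad) or (height (world z) of head_b below 0.006 m and angle between each of head_b, head_a's own z axis and vertical below 0.1 rad and linear speed of each of head_b, head_a below 0.02 m/s and contact force between head_b and the fingers below 0.05 N and contact force between head_b and table between 1.5 and 3.7 N and distance of head_b from where it was at the start of the episode below 0.05 m and contact force between head_a and the fingers above 1 N and contact force between head_a and vice below 0.05 N and contact force between head_a and table below 0.05 N and horizontal distance between head_a and tenon_top below 0.008 m and z of head_a in the frame of tenon_top between 0.004 and 0.027 m and angle between the x axis of head_a and the x axis of tenon_top, either way round below 0.14 rad))); the arm keeps its last pose, push and grip.
It fails at once if a head is let fall (faster than 0.5 m/s with no finger on it) ((linear speed of head_a above 0.5 m/s and contact force between head_a and the fingers below 0.05 N) or (linear speed of head_b above 0.5 m/s and contact force between head_b and the fingers below 0.05 N)).
It fails at once if the glue bottle, the sanding block or the ear defenders are moved more than 30 mm (distance of any of glue, sanding_block, ear_defenders from where it was at the start of the episode above 0.03 m).
It also fails if it takes over 72 s, if anything falls off the work surface, if the arm or the gripper's body presses on something with over 40 N, if the wrist force passes 120 N, or if a joint passes its speed limit or range.

## Working session

There is one attempt and no reset: what is moved stays moved. The work goes in short steps, Python scripts to look and compute and a shell command to move; the robot and the scene stay as the last step left them, time stands still between calls to the robot, and variables do not carry over. Pictures are saved under pics/ and viewed, and the job is handed in when it is done.

```bash
mkdir -p pics; ls; python3 - <<'E'
from station import manip
import cv2
s=manip.observe();print({k:(v if not hasattr(v,'round') else v) for k,v in s.items()})
for n in ["scene","side","wrist"]:
    print(n,manip.calibration(n))
    im=manip.snapshot(n); cv2.imwrite(f"pics/{n}0.png",im[:,:,::-1])
E
```

```text
pics
{'t': 0.0, 'joint_pos': array([ 1.08321519e+00,  1.16529016e-01,  1.44226795e+00, -1.27097522e-05,
        1.58397713e+00, -3.78295959e-02]), 'joint_vel': array([ 0.00145393, -0.0015711 , -0.00042887, -0.00143763,  0.00131378,
        0.00044048]), 'tau': array([ 2.52389516e-03, -7.21277833e+01, -6.22602797e+01,  7.81326857e-02,
        2.40106008e-02,  1.12189196e-05]), 'tool_pos': array([0.29339588, 0.60770183, 0.23187448]), 'eef_rot': array([ 3.00402070e-04,  8.46977403e-01,  5.31628564e-01, -5.08673268e-04]), 'contact_force': array([-0.45099094,  0.05659912,  0.1509562 ]), 'moment': array([-0.01065715,  0.02412533,  0.05864545]), 'width': 0.09294801513910526}
scene {'fovy': 56.11096141269229, 'cx': 326.78572215997565, 'cy': 237.90060266074454, 'dist_coeffs': array([-0.11054351,  0.        ,  0.        ,  0.        ,  0.        ]), 'R': array([[ 0.59654622,  0.80238025, -0.01784781],
       [ 0.54468247, -0.42108791, -0.7252627 ],
       [-0.58945196,  0.42293133, -0.68824086]]), 't': array([-0.24300324, -0.23393805,  1.5469241 ])}
side {'fovy': 48.266409752893736, 'cx': 314.
[... 168 characters left out ...]
 -0.01706273],
       [-0.39810195,  0.59646654, -0.69695229],
       [ 0.40658824, -0.56632114, -0.71691448]]), 't': array([0.3829499 , 0.39383683, 1.09022407])}
wrist {'fovy': 61.752603258315794, 'cx': 315.81170220944136, 'cy': 233.93712164913916, 'dist_coeffs': array([-0.08065724,  0.        ,  0.        ,  0.        ,  0.        ]), 'tool_from_camera': array([[ 9.99999422e-01,  5.80908224e-04,  9.04469006e-04,
        -3.20946511e-04],
       [-7.97040432e-04,  9.65265892e-01,  2.61268297e-01,
        -7.17352407e-02],
       [-7.21280179e-04, -2.61268867e-01,  9.65265797e-01,
        -1.52737759e-01],
       [ 0.00000000e+00,  0.00000000e+00,  0.00000000e+00,
         1.00000000e+00]])}
```

View pics/scene0.png

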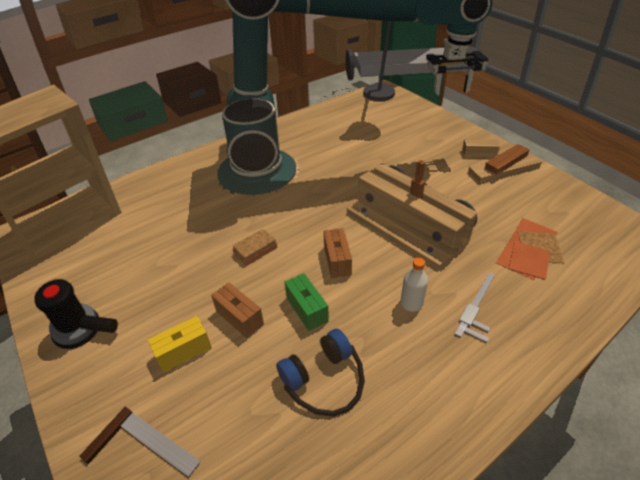

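View pics/side0.png

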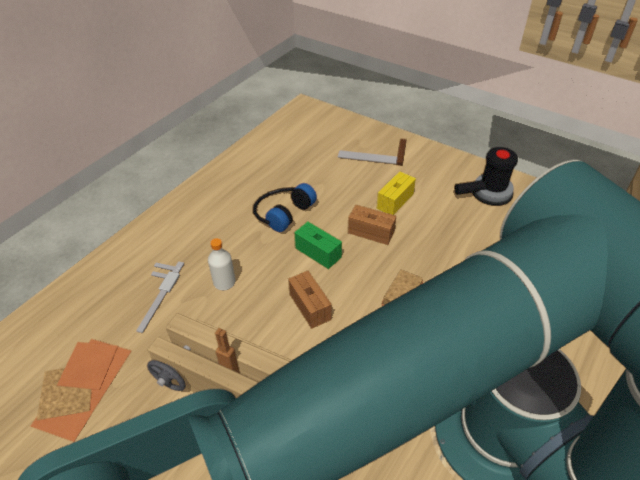

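View pics/wrist0.png

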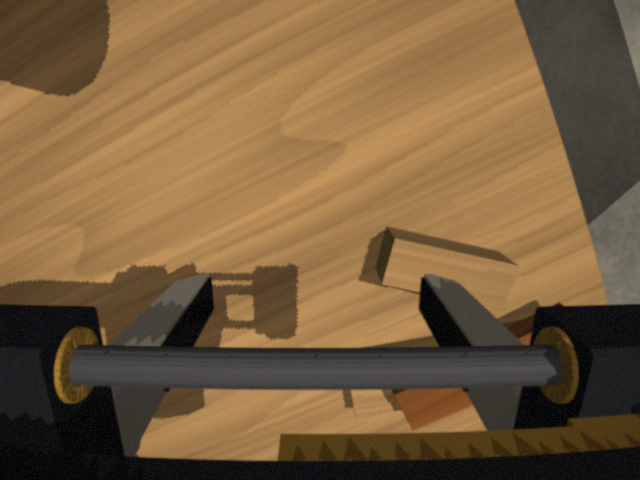

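Candidates: brown heads at scene (238,310) and (338,253), both the right colour. The green one at (306,302) and the yellow one at (180,344) are decoys, and the cork block at (255,248) is not a head. I'll check the two brown ones in a close crop.

```bash
cat > h.py <<'E'
import numpy as np,cv2
from station import manip
def K(c,h=480):
    f=h/2/np.tan(np.radians(c['fovy'])/2); return np.array([[f,0,c['cx']],[0,f,c['cy']],[0,0,1]])
def q2R(q):
    from scipy.spatial.transform import Rotation as Ro
    return Ro.from_quat([q[1],q[2],q[3],q[0]]).as_matrix()
def cam(n,s=None):
    c=manip.calibration(n)
    if n!='wrist': return K(c),np.array(c['dist_coeffs']),np.array(c['R']),np.array(c['t'])
    T=np.eye(4);T[:3,:3]=q2R(s['eef_rot']);T[:3,3]=s['tool_pos'];M=np.linalg.inv(T@c['tool_from_camera'])
    return K(c),np.array(c['dist_coeffs']),M[:3,:3],M[:3,3]
def proj(C,X):
    k,d,R,t=C
    return cv2.projectPoints(np.asarray(X,float).reshape(-1,3),cv2.Rodrigues(R)[0],t,k,d)[0].reshape(-1,2)
def ray(C,uv,z):
    k,d,R,t=C
    p=cv2.undistortPoints(np.array(uv,float).reshape(-1,1,2),k,d).reshape(-1,2)
    o=-R.T@t; D=np.c_[p,np.ones(len(p))]@R
    return o+D*((z-o[2])/D[:,2])[:,None]
def crop(path,out,x0,y0,x1,y1,s):
    im=cv2.imread(path)[y0:y1,x0:x1]; cv2.imwrite(out,cv2.resize(im,None,fx=s,fy=s,interpolation=cv2.INTER_CUBIC))
E
python3 - <<'E'
from h import *
a=cv2.imread('pics/scene0.png');
crop('pics/scene0.png','pics/c1.png',200,220,360,340,5)
crop('pics/scene0.png','pics/c2.png',340,150,490,262,5)
crop('pics/side0.png','pics/c3.png',280,200,400,330,4)
crop('pics/side0.png','pics/c4.png',140,300,300,410,5)
E
```

```text
(no output)
```

View pics/c1.png

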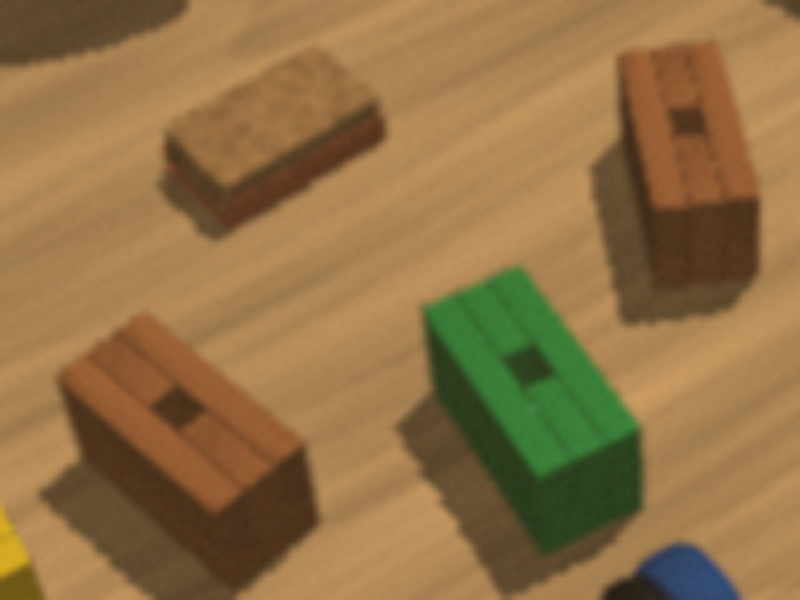

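View pics/c2.png

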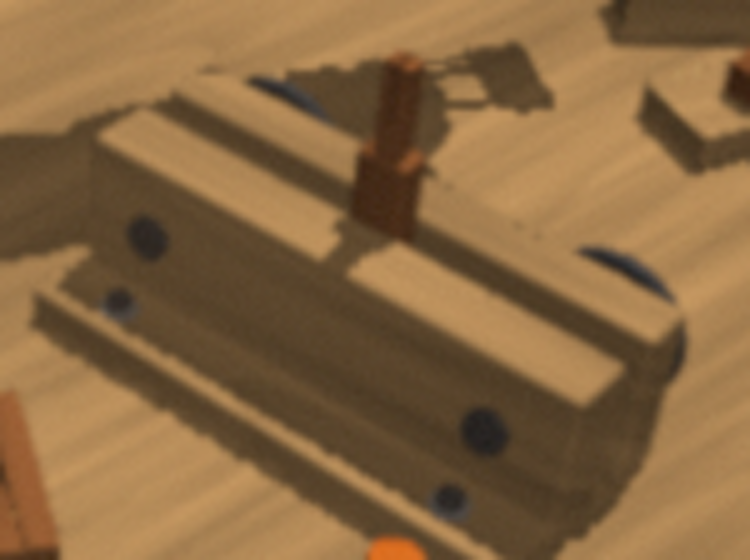

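View pics/c3.png

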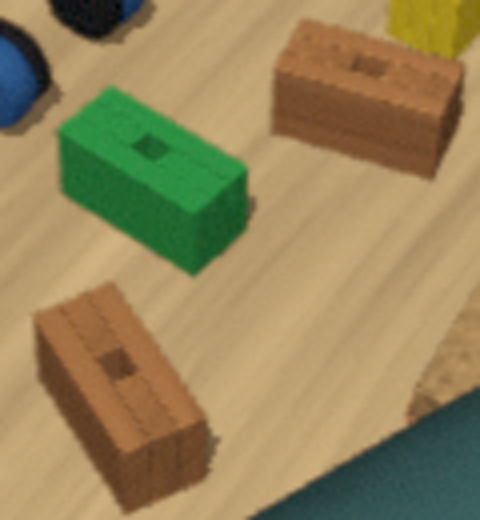

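View pics/c4.png

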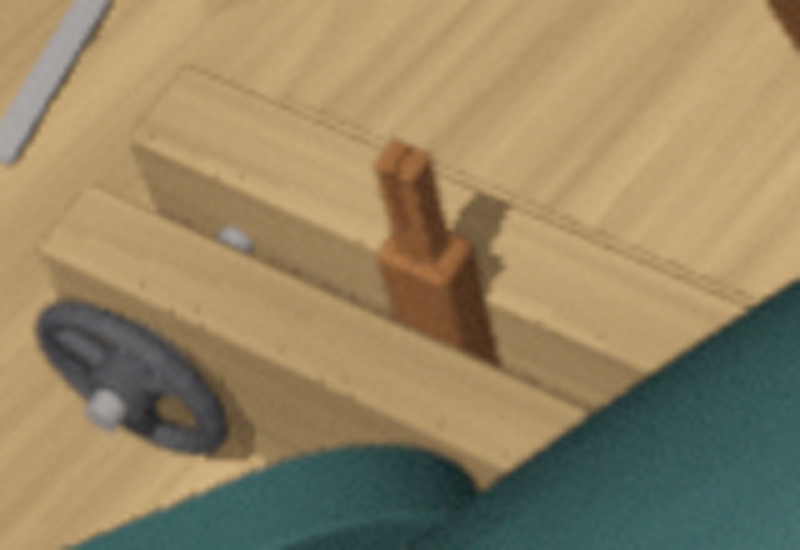

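```bash
python3 - <<'E'
from h import *
S,D=cam('scene'),cam('side')
def rect(p):
    w=p.mean(0); 
    e=[p[(i+1)%4]-p[i] for i in range(4)]; L=[np.linalg.norm(x[:2]) for x in e]
    i=0 if L[0]>L[1] else 1
    v=e[i]-e[i+2]; return w.round(4),np.degrees(np.arctan2(v[1],v[0])).round(1),np.round(L,3)
for n,a,b in [('h1',[(228.6,282.6),(212,295.6),(243.6,322.6),(261,309.4)],[(355.5,205),(348.8,217.5),(390.8,229.3),(395.5,216.3)]),
 ('h2',[(324,231),(342.8,228.4),(351.4,259.4),(332,261.6)],[(288.8,279.3),(308,271.3),(331.8,304.3),(311.8,312.5)])]:
    print(n,rect(ray(S,a,.064)),rect(ray(D,b,.064)))
print('tenon',ray(S,[(420.8,162.4)],.215),ray(D,[(220.8,331.6)],.215))
for C,e in ((S,[(359.4,177.6),(457,231)]),(D,[(178,313.6),(290,360)])):
    p=ray(C,e,.11);v=p[1]-p[0];print('jaw',p.round(3),np.degrees(np.arctan2(v[1],v[0])),np.linalg.norm(v))
print('glue cap',ray(S,[(418,263)],.15),ray(D,[(217,243)],.15), 'sand',ray(S,[(255,247)],.033))
print('green',ray(S,[(306,295)],.064),'yellow',ray(S,[(180,338)],.064),'cups',ray(S,[(292,371),(337,345)],.07))
E
```

```text
h1 (array([ 0.5213, -0.3487,  0.064 ]), np.float64(10.7), array([0.053, 0.117, 0.051, 0.121])) (array([ 0.5138, -0.3457,  0.064 ]), np.float64(-169.1), array([0.054, 0.119, 0.053, 0.116]))
h2 (array([ 0.5137, -0.0428,  0.064 ]), np.float64(-26.9), array([0.052, 0.119, 0.05 , 0.116])) (array([ 0.507 , -0.0408,  0.064 ]), np.float64(153.8), array([0.053, 0.117, 0.052, 0.115]))
tenon [[0.52453042 0.22890497 0.215     ]] [[0.5190872  0.23067533 0.215     ]]
jaw [[0.368 0.151 0.11 ]
 [0.699 0.202 0.11 ]] 8.668200390609517 0.3353298267082288
jaw [[0.69  0.202 0.11 ]
 [0.416 0.158 0.11 ]] -170.7524987279859 0.2779375704570377
glue cap [[0.74183911 0.01116904 0.15      ]] [[0.73287581 0.01761496 0.15      ]] sand [[ 0.35879041 -0.20724991  0.033     ]]
green [[ 0.6032905  -0.20537637  0.064     ]] yellow [[ 0.53560443 -0.49786703  0.064     ]] cups [[ 0.75429995 -0.34476567  0.07      ]
 [ 0.76025052 -0.23373594  0.07      ]]
```

```bash
cat >> h.py <<'E'
def delta(p,yawdeg=None,s=None):
    "shift in tool axes + wz to reach world p, tool down with tool x at yaw"
    from scipy.spatial.transform import Rotation as Ro
    s=s or manip.observe(); R=q2R(s['eef_rot'])
    d=R.T@(np.array(p)-s['tool_pos'])
    cy=np.degrees(np.arctan2(R[1,0],R[0,0]))
    if yawdeg is None: yawdeg=cy
    a=np.radians(yawdeg);G=np.array([[np.cos(a),np.sin(a),0],[np.sin(a),-np.cos(a),0],[0,0,-1]]).T
    w=Ro.from_matrix(R.T@G).as_rotvec()
    print('t',round(s['t'],2),'pos',s['tool_pos'].round(4),'yaw',cy.round(2),'tilt z',R[:,2].round(4),'d',d.round(4),'w',w.round(4),'F',s['contact_force'].round(2),'wid',round(s['width'],4))
E
python3 -c "
from h import *
delta((.522,.23,.40),64.2)"
```

```text
t 0.15 pos [0.2934 0.6077 0.2321] yaw 64.23 tilt z [-4.e-04 -8.e-04 -1.e+00] d [-0.2409  0.3701 -0.1677] w [-0.      0.0009  0.0005] F [ 0.03 -0.03  0.5 ] wid 0.0931
```

```bash
python3 -m inch '[{"hand":1,"dx":-0.02,"dy":0.03,"dz":-0.04},{"hand":1,"dx":-0.045,"dy":0.07,"dz":-0.08},{"hand":1,"dx":-0.072,"dy":0.11,"dz":-0.11},{"hand":1,"dx":-0.1,"dy":0.155,"dz":-0.14},{"hand":1,"dx":-0.13,"dy":0.2,"dz":-0.16},{"hand":1,"dx":-0.16,"dy":0.246,"dz":-0.168},{"hand":1,"dx":-0.19,"dy":0.292,"dz":-0.168},{"hand":1,"dx":-0.22,"dy":0.338,"dz":-0.168},{"hand":1,"dx":-0.241,"dy":0.37,"dz":-0.168},{"hand":1,"dx":-0.241,"dy":0.37,"dz":-0.168}]' 40
python3 - <<'E'
from h import *
import pickle
s=manip.observe();im=manip.snapshot('wrist');cv2.imwrite('pics/w1.png',im[:,:,::-1]);pickle.dump(s,open('w1.pkl','wb'))
delta(s['tool_pos'])
print(proj(cam('wrist',s),[(.522,.23,.215)]))
E
```

```text
t 0.2 pos [0.2934 0.6078 0.2322] yaw 64.23 tilt z [-3.e-04 -6.e-04 -1.e+00] d [-0.0001  0.      0.0001] w [-0.      0.0007 -0.    ] F [ 0.21  0.33 -0.31] wid 0.0931
[[ 42.57755887 667.06498367]]invalid input
```

View pics/w1.png

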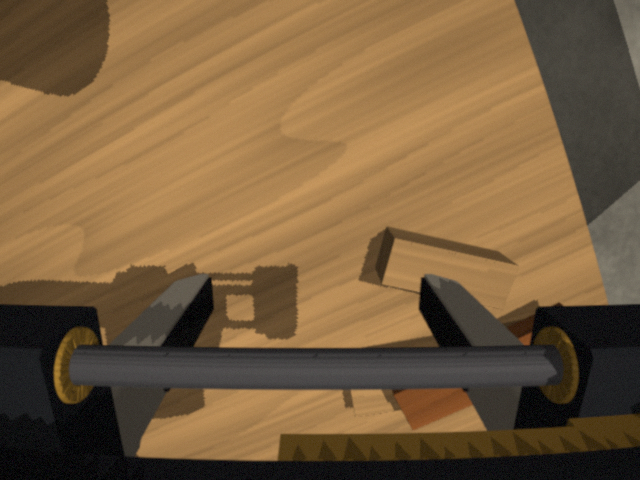

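The call was refused because it seems every key must be present. I'll give all of them.

```bash
python3 -m inch '[{"hand":1,"dx":-0.02,"dy":0.03,"dz":-0.04,"wx":0,"wy":0,"wz":0},{"hand":1,"dx":-0.045,"dy":0.07,"dz":-0.08,"wx":0,"wy":0,"wz":0},{"hand":1,"dx":-0.072,"dy":0.11,"dz":-0.11,"wx":0,"wy":0,"wz":0},{"hand":1,"dx":-0.1,"dy":0.155,"dz":-0.14,"wx":0,"wy":0,"wz":0},{"hand":1,"dx":-0.13,"dy":0.2,"dz":-0.16,"wx":0,"wy":0,"wz":0},{"hand":1,"dx":-0.16,"dy":0.246,"dz":-0.168,"wx":0,"wy":0,"wz":0},{"hand":1,"dx":-0.19,"dy":0.292,"dz":-0.168,"wx":0,"wy":0,"wz":0},{"hand":1,"dx":-0.22,"dy":0.338,"dz":-0.168,"wx":0,"wy":0,"wz":0},{"hand":1,"dx":-0.241,"dy":0.37,"dz":-0.168,"wx":0,"wy":0,"wz":0},{"hand":1,"dx":-0.241,"dy":0.37,"dz":-0.168,"wx":0,"wy":0,"wz":0}]' 40
python3 - <<'E'
from h import *
import pickle
s=manip.observe();im=manip.snapshot('wrist');cv2.imwrite('pics/w2.png',im[:,:,::-1]);pickle.dump(s,open('w2.pkl','wb'))
delta(s['tool_pos'])
print(proj(cam('wrist',s),[(.522,.23,.215)]))
E
```

```text
t: 1.45
tool_pos: [0.5229, 0.228, 0.4004]
eef_rot: [0.0, 0.848, 0.53, -0.0]
contact_force: [-1.3, 0.4, -0.3]
width: 0.093
t 1.5 pos [0.5222 0.2292 0.4005] yaw 64.12 tilt z [-4.e-04 -0.e+00 -1.e+00] d [-0.0008  0.0011  0.0001] w [-0.0003  0.0002 -0.    ] F [ 0.1  -0.21  0.34] wid 0.0928
[[317.5635603  209.88958989]]
```

View pics/w2.png

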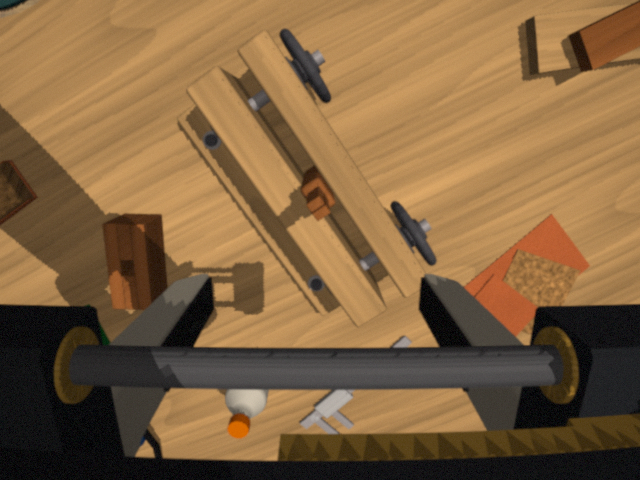

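The picture shows the tenon near (318,207), the vice jaws lying diagonally, and head 2 at (135,262). I'll zoom in on the tenon.

```bash
python3 - <<'E'
from h import *
crop('pics/w2.png','pics/c5.png',280,150,360,230,8)
crop('pics/w2.png','pics/c6.png',180,20,440,340,2)
E
```

```text
(no output)
```

View pics/c5.png

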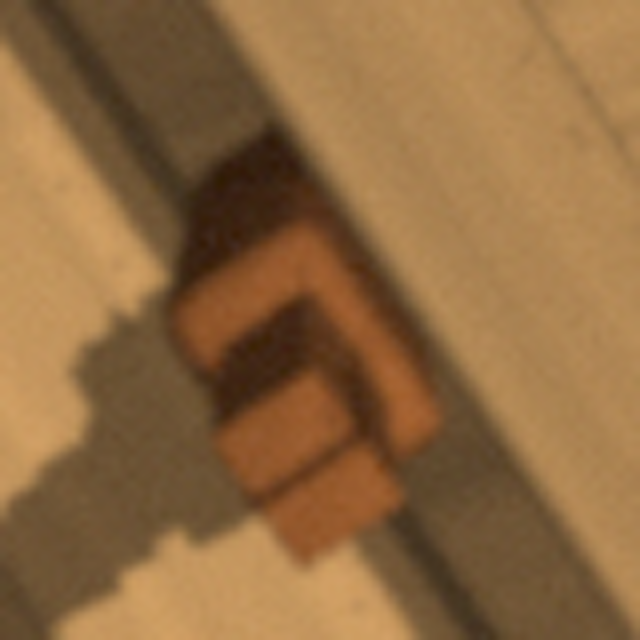

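View pics/c6.png

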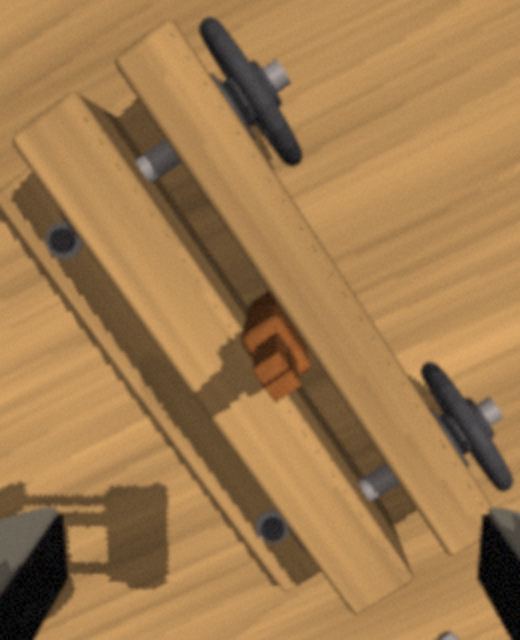

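```bash
python3 - <<'E'
from h import *
import pickle
s=pickle.load(open('w2.pkl','rb'));C=cam('wrist',s)
c=np.array([(213,435),(313,368),(407,495),(305,565)])/8+(280-.44,150-.44)
p=ray(C,c,.215);print(p.round(4),p.mean(0)); v=p[2]-p[1]+p[3]-p[0]; print(np.degrees(np.arctan2(v[1],v[0])))
p=ray(C,[(187.5,90),(359,326)],.11);v=p[1]-p[0];print(p,np.degrees(np.arctan2(v[1],v[0])),np.linalg.norm(v))
m=p.mean(0);u=v/np.linalg.norm(v);n=np.array([-u[1],u[0],0]);print('jaw-based tenon',m+.057*n)
# h2
crop('pics/w2.png','pics/c7.png',90,200,190,320,5)
delta((.510,-.042,.25),63.5)
E
```

```text
[[0.5131 0.2235 0.215 ]
 [0.5112 0.2363 0.215 ]
 [0.5281 0.2394 0.215 ]
 [0.5302 0.2261 0.215 ]] [0.52063874 0.23132333 0.215     ]
9.54509703099834
[[0.36433974 0.15355126 0.11      ]
 [0.69448175 0.20346732 0.11      ]] 8.597755762672746 0.33389423082377223
jaw-based tenon [0.52088944 0.23486873 0.11      ]
t 1.5 pos [0.5222 0.2292 0.4005] yaw 64.12 tilt z [-4.e-04 -0.e+00 -1.e+00] d [-0.2493  0.1074  0.1505] w [-0.0003  0.0002  0.0108] F [ 0.1  -0.21  0.34] wid 0.0928
```

View pics/c7.png

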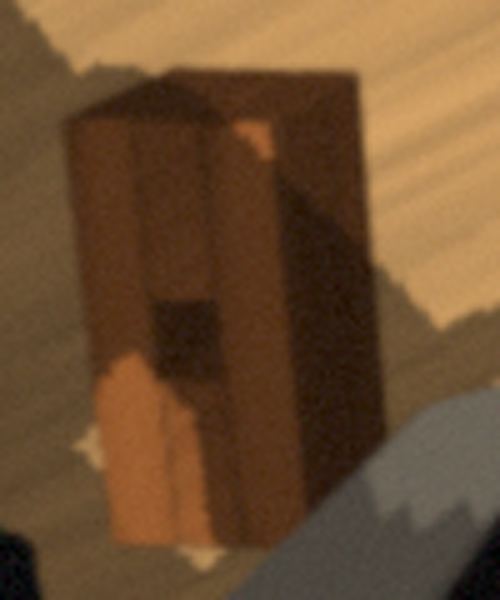

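```bash
python3 -m inch '[{"hand":1,"dx":-0.05,"dy":0.02,"dz":0,"wx":0,"wy":0,"wz":0},{"hand":1,"dx":-0.1,"dy":0.043,"dz":0.01,"wx":0,"wy":0,"wz":0.01},{"hand":1,"dx":-0.15,"dy":0.065,"dz":0.04,"wx":0,"wy":0,"wz":0.01},{"hand":1,"dx":-0.195,"dy":0.085,"dz":0.08,"wx":0,"wy":0,"wz":0.01},{"hand":1,"dx":-0.23,"dy":0.1,"dz":0.12,"wx":0,"wy":0,"wz":0.01},{"hand":1,"dx":-0.249,"dy":0.107,"dz":0.15,"wx":0,"wy":0,"wz":0.01},{"hand":1,"dx":-0.249,"dy":0.107,"dz":0.15,"wx":0,"wy":0,"wz":0.01},{"hand":1,"dx":-0.249,"dy":0.107,"dz":0.15,"wx":0,"wy":0,"wz":0.01},{"hand":1,"dx":-0.249,"dy":0.107,"dz":0.15,"wx":0,"wy":0,"wz":0.01},{"hand":1,"dx":-0.249,"dy":0.107,"dz":0.15,"wx":0,"wy":0,"wz":0.01}]' 40
python3 - <<'E'
from h import *
import pickle
s=manip.observe();im=manip.snapshot('wrist');cv2.imwrite('pics/w3.png',im[:,:,::-1]);pickle.dump(s,open('w3.pkl','wb'))
delta(s['tool_pos'])
E
```

```text
t: 2.75
tool_pos: [0.5103, -0.0401, 0.2515]
eef_rot: [0.0, 0.849, 0.528, 0.0]
contact_force: [0.3, 0.1, 0.4]
width: 0.0932
t 2.8 pos [ 0.5102 -0.0403  0.2513] yaw 63.7 tilt z [ 8.e-04 -1.e-04 -1.e+00] d [ 0.0002  0.     -0.0002] w [ 0.0008 -0.0003 -0.    ] F [-0.31  0.46 -0.8 ] wid 0.0929
```

View pics/w3.png

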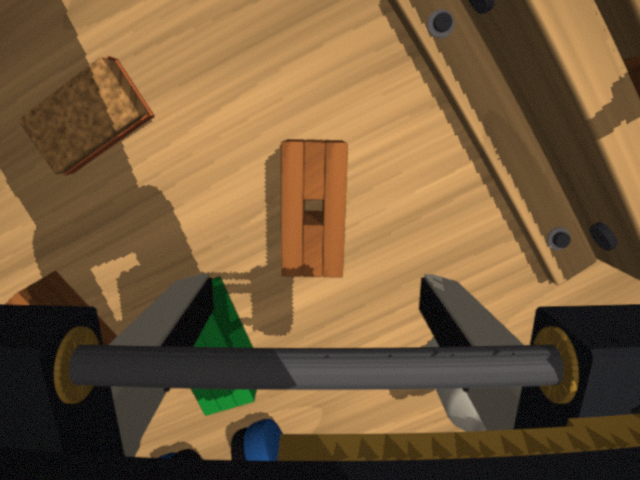

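Head 2 is directly below. Its top face corners are (282,140), (347,141), (343,277) and (281,276).

```bash
python3 - <<'E'
from h import *
import pickle
s=pickle.load(open('w3.pkl','rb'));C=cam('wrist',s)
p=ray(C,[(282,140),(347,140.5),(343,276.5),(281.5,276)],.064);print(p.round(4),p.mean(0).round(4))
v=p[2]-p[1]+p[3]-p[0];print(np.degrees(np.arctan2(v[1],v[0])), [np.linalg.norm(p[i]-p[i-1]).round(4) for i in range(4)])
p2=ray(C,[(303,200),(323.5,200),(323,224),(303,224)],.064);print(p2.mean(0))
m=p.mean(0)
delta((m[0],m[1],.038),np.degrees(np.arctan2(v[1],v[0]))+90)
E
```

```text
[[ 0.4439 -0.0386  0.064 ]
 [ 0.4682  0.0096  0.064 ]
 [ 0.5755 -0.0448  0.064 ]
 [ 0.5504 -0.0945  0.064 ]] [ 0.5095 -0.0421  0.064 ]
-27.260056929272302 [np.float64(0.1202), np.float64(0.0539), np.float64(0.1203), np.float64(0.0557)]
[ 0.51017353 -0.04259535  0.064     ]
t 2.8 pos [ 0.5102 -0.0403  0.2513] yaw 63.7 tilt z [ 8.e-04 -1.e-04 -1.e+00] d [-0.002  -0.      0.2133] w [ 0.0008 -0.0003  0.0168] F [-0.31  0.46 -0.8 ] wid 0.0929
```

```bash
python3 -m inch '[{"hand":1,"dx":-0.002,"dy":0,"dz":0.05,"wx":0,"wy":0,"wz":0.015},{"hand":1,"dx":-0.002,"dy":0,"dz":0.1,"wx":0,"wy":0,"wz":0.015},{"hand":1,"dx":-0.002,"dy":0,"dz":0.145,"wx":0,"wy":0,"wz":0.015},{"hand":1,"dx":-0.002,"dy":0,"dz":0.185,"wx":0,"wy":0,"wz":0.015},{"hand":1,"dx":-0.002,"dy":0,"dz":0.21,"wx":0,"wy":0,"wz":0.015},{"hand":1,"dx":-0.002,"dy":0,"dz":0.219,"wx":0,"wy":0,"wz":0.015},{"hand":1,"dx":-0.002,"dy":0,"dz":0.219,"wx":0,"wy":0,"wz":0.015},{"hand":-1,"dx":-0.002,"dy":0,"dz":0.219,"wx":0,"wy":0,"wz":0.015},{"hand":-1,"dx":-0.002,"dy":0,"dz":0.219,"wx":0,"wy":0,"wz":0.015},{"hand":-1,"dx":-0.002,"dy":0,"dz":0.219,"wx":0,"wy":0,"wz":0.015}]' 40
python3 -c "
from h import *
delta((.51,-.042,.1))"
```

```text
t: 4.05
tool_pos: [0.5093, -0.0426, 0.0322]
eef_rot: [0.0, 0.854, 0.521, 0.0]
contact_force: [0.1, -0.3, 0.7]
width: 0.0673
t 4.05 pos [ 0.5093 -0.0426  0.0322] yaw 62.8 tilt z [ 8.e-04 -1.e-04 -1.e+00] d [ 0.0009  0.0003 -0.0678] w [ 0.0008 -0.0002 -0.    ] F [ 0.06 -0.29  0.71] wid 0.0673
```

Still closing. I'll hold for three rows, then lift 60 mm and settle.

```bash
python3 -m inch '[{"hand":-1,"dx":0,"dy":0,"dz":0,"wx":0,"wy":0,"wz":0},{"hand":-1,"dx":0,"dy":0,"dz":0,"wx":0,"wy":0,"wz":0},{"hand":-1,"dx":0,"dy":0,"dz":0,"wx":0,"wy":0,"wz":0},{"hand":-1,"dx":0,"dy":0,"dz":0,"wx":0,"wy":0,"wz":0},{"hand":-1,"dx":0,"dy":0,"dz":-0.01,"wx":0,"wy":0,"wz":0},{"hand":-1,"dx":0,"dy":0,"dz":-0.025,"wx":0,"wy":0,"wz":0},{"hand":-1,"dx":0,"dy":0,"dz":-0.04,"wx":0,"wy":0,"wz":0},{"hand":-1,"dx":0,"dy":0,"dz":-0.05,"wx":0,"wy":0,"wz":0},{"hand":-1,"dx":0,"dy":0,"dz":-0.05,"wx":0,"wy":0,"wz":0},{"hand":-1,"dx":0,"dy":0,"dz":-0.05,"wx":0,"wy":0,"wz":0}]' 40
python3 -m inch '[{"hand":-1,"dx":0,"dy":0,"dz":0,"wx":0,"wy":0,"wz":0},{"hand":-1,"dx":0,"dy":0,"dz":0,"wx":0,"wy":0,"wz":0},{"hand":-1,"dx":0,"dy":0,"dz":0,"wx":0,"wy":0,"wz":0},{"hand":-1,"dx":0,"dy":0,"dz":0,"wx":0,"wy":0,"wz":0},{"hand":-1,"dx":0,"dy":0,"dz":0,"wx":0,"wy":0,"wz":0},{"hand":-1,"dx":0,"dy":0,"dz":0,"wx":0,"wy":0,"wz":0},{"hand":-1,"dx":0,"dy":0,"dz":0,"wx":0,"wy":0,"wz":0},{"hand":-1,"dx":0,"dy":0,"dz":0,"wx":0,"wy":0,"wz":0},{"hand":-1,"dx":0,"dy":0,"dz":0,"wx":0,"wy":0,"wz":0},{"hand":-1,"dx":0,"dy":0,"dz":0,"wx":0,"wy":0,"wz":0}]' 40
python3 - <<'E'
from h import *
s=manip.observe();im=manip.snapshot('wrist');cv2.imwrite('pics/w4.png',im[:,:,::-1])
for i in range(4):
    print(manip.observe()['contact_force'].round(2)); manip.snapshot('scene')
im=manip.snapshot('scene');cv2.imwrite('pics/s4.png',im[:,:,::-1])
delta((.5093,-.0426,.0322))
E
```

```text
t: 5.3
tool_pos: [0.5089, -0.0426, 0.0812]
eef_rot: [-0.0, 0.854, 0.521, -0.0]
contact_force: [-0.4, 0.5, -5.5]
width: 0.0555
t: 6.55
tool_pos: [0.5091, -0.0426, 0.0817]
eef_rot: [0.0, 0.854, 0.521, 0.0]
contact_force: [0.4, 0.3, -5.8]
width: 0.0561
[ 0.03 -0.58 -5.44]
[-0.42 -0.48 -5.37]
[-0.2  -0.07 -5.4 ]
[ 0.29 -0.62 -4.37]
t 6.85 pos [ 0.5091 -0.0426  0.0816] yaw 62.8 tilt z [-0.  0. -1.] d [0.0001 0.0002 0.0494] w [-0.  0. -0.] F [ 0.21  0.01 -6.11] wid 0.0559
```

View pics/s4.png

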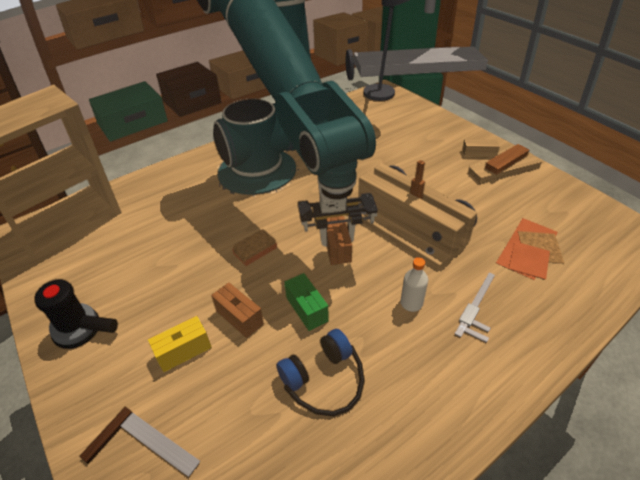

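It reads about 5.4 N, so head 2 is the loaded one. I'll set it back down, release it and back off.

```bash
python3 -m inch '[{"hand":-1,"dx":0,"dy":0,"dz":0.015,"wx":0,"wy":0,"wz":0},{"hand":-1,"dx":0,"dy":0,"dz":0.03,"wx":0,"wy":0,"wz":0},{"hand":-1,"dx":0,"dy":0,"dz":0.042,"wx":0,"wy":0,"wz":0},{"hand":-1,"dx":0,"dy":0,"dz":0.047,"wx":0,"wy":0,"wz":0},{"hand":-1,"dx":0,"dy":0,"dz":0.0495,"wx":0,"wy":0,"wz":0},{"hand":-1,"dx":0,"dy":0,"dz":0.05,"wx":0,"wy":0,"wz":0},{"hand":-1,"dx":0,"dy":0,"dz":0.05,"wx":0,"wy":0,"wz":0},{"hand":1,"dx":0,"dy":0,"dz":0.05,"wx":0,"wy":0,"wz":0},{"hand":1,"dx":0,"dy":0,"dz":0.05,"wx":0,"wy":0,"wz":0},{"hand":1,"dx":0,"dy":0,"dz":0.05,"wx":0,"wy":0,"wz":0}]' 40
python3 -c "
from h import *
delta((.517,-.346,.25),100.8)"
```

```text
t: 8.1
tool_pos: [0.5093, -0.0426, 0.032]
eef_rot: [0.0, 0.854, 0.521, 0.0]
contact_force: [-1.1, -0.2, -0.1]
width: 0.0812
t 8.1 pos [ 0.5093 -0.0426  0.032 ] yaw 62.8 tilt z [ 6.e-04 -1.e-04 -1.e+00] d [-0.2663  0.1456 -0.218 ] w [ 6.000e-04  0.000e+00 -6.633e-01] F [-1.14 -0.17 -0.07] wid 0.0812
```

```bash
python3 -m inch '[{"hand":1,"dx":0,"dy":0,"dz":0,"wx":0,"wy":0,"wz":0},{"hand":1,"dx":0,"dy":0,"dz":-0.05,"wx":0,"wy":0,"wz":0},{"hand":1,"dx":0,"dy":0,"dz":-0.11,"wx":0,"wy":0,"wz":0},{"hand":1,"dx":-0.02,"dy":0.01,"dz":-0.165,"wx":0,"wy":0,"wz":-0.05},{"hand":1,"dx":-0.06,"dy":0.033,"dz":-0.2,"wx":0,"wy":0,"wz":-0.2},{"hand":1,"dx":-0.11,"dy":0.06,"dz":-0.218,"wx":0,"wy":0,"wz":-0.35},{"hand":1,"dx":-0.16,"dy":0.087,"dz":-0.218,"wx":0,"wy":0,"wz":-0.5},{"hand":1,"dx":-0.21,"dy":0.115,"dz":-0.218,"wx":0,"wy":0,"wz":-0.6},{"hand":1,"dx":-0.25,"dy":0.137,"dz":-0.218,"wx":0,"wy":0,"wz":-0.663},{"hand":1,"dx":-0.266,"dy":0.146,"dz":-0.218,"wx":0,"wy":0,"wz":-0.663}]' 40
python3 - <<'E'
from h import *
manip.snapshot('wrist');manip.snapshot('wrist')
import pickle
s=manip.observe();im=manip.snapshot('wrist');cv2.imwrite('pics/w5.png',im[:,:,::-1]);pickle.dump(s,open('w5.pkl','wb'))
delta(s['tool_pos']);print(s['joint_pos'])
E
```

```text
t: 9.35
tool_pos: [0.517, -0.348, 0.2491]
eef_rot: [-0.0, 0.638, 0.77, -0.0]
contact_force: [-0.2, 1.1, 0.5]
width: 0.0932
t 9.5 pos [ 0.5173 -0.3458  0.2494] yaw 100.69 tilt z [-4.e-04  5.e-04 -1.e+00] d [-0.0011 -0.0003  0.0003] w [-0.0003 -0.0006  0.    ] F [-0.24  0.45 -0.62] wid 0.0929
[-6.31840766e-01 -5.33503695e-04  1.53661275e+00 -5.18457071e-05
  1.60633797e+00 -2.38837513e+00]
```

View pics/w5.png

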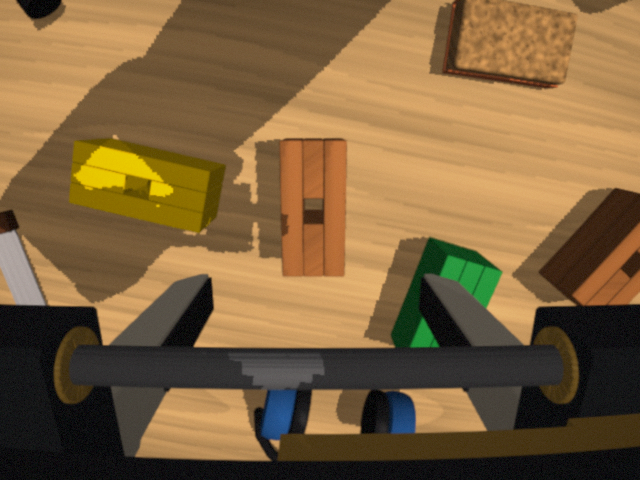

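```bash
python3 - <<'E'
from h import *
import pickle
s=pickle.load(open('w5.pkl','rb'));C=cam('wrist',s)
p=ray(C,[(281,140),(346.5,139.5),(344.5,276),(282,276)],.064);print(p.round(4),p.mean(0).round(4))
v=p[2]-p[1]+p[3]-p[0];a=np.degrees(np.arctan2(v[1],v[0]));print(a, [np.linalg.norm(p[i]-p[i-1]).round(4) for i in range(4)])
m=p.mean(0)
delta((m[0],m[1],.032),a+90)
E
```

```text
[[ 0.4629 -0.3866  0.064 ]
 [ 0.4525 -0.3337  0.064 ]
 [ 0.5701 -0.311   0.064 ]
 [ 0.5805 -0.3662  0.064 ]] [ 0.5165 -0.3494  0.064 ]
10.399736054906823 [np.float64(0.1194), np.float64(0.054), np.float64(0.1198), np.float64(0.0562)]
t 9.5 pos [ 0.5173 -0.3458  0.2494] yaw 100.69 tilt z [-4.e-04  5.e-04 -1.e+00] d [-0.0035 -0.0014  0.2174] w [-0.0003 -0.0006  0.0051] F [-0.24  0.45 -0.62] wid 0.0929
```

```bash
python3 -m inch '[{"hand":1,"dx":-0.003,"dy":-0.001,"dz":0.05,"wx":0,"wy":0,"wz":0.005},{"hand":1,"dx":-0.003,"dy":-0.001,"dz":0.1,"wx":0,"wy":0,"wz":0.005},{"hand":1,"dx":-0.003,"dy":-0.001,"dz":0.145,"wx":0,"wy":0,"wz":0.005},{"hand":1,"dx":-0.003,"dy":-0.001,"dz":0.185,"wx":0,"wy":0,"wz":0.005},{"hand":1,"dx":-0.003,"dy":-0.001,"dz":0.21,"wx":0,"wy":0,"wz":0.005},{"hand":1,"dx":-0.003,"dy":-0.001,"dz":0.217,"wx":0,"wy":0,"wz":0.005},{"hand":1,"dx":-0.003,"dy":-0.001,"dz":0.217,"wx":0,"wy":0,"wz":0.005},{"hand":-1,"dx":-0.003,"dy":-0.001,"dz":0.217,"wx":0,"wy":0,"wz":0.005},{"hand":-1,"dx":-0.003,"dy":-0.001,"dz":0.217,"wx":0,"wy":0,"wz":0.005},{"hand":-1,"dx":-0.003,"dy":-0.001,"dz":0.217,"wx":0,"wy":0,"wz":0.005}]' 40
python3 -m inch '[{"hand":-1,"dx":0,"dy":0,"dz":0,"wx":0,"wy":0,"wz":0},{"hand":-1,"dx":0,"dy":0,"dz":0,"wx":0,"wy":0,"wz":0},{"hand":-1,"dx":0,"dy":0,"dz":0,"wx":0,"wy":0,"wz":0},{"hand":-1,"dx":0,"dy":0,"dz":0,"wx":0,"wy":0,"wz":0},{"hand":-1,"dx":0,"dy":0,"dz":-0.01,"wx":0,"wy":0,"wz":0},{"hand":-1,"dx":0,"dy":0,"dz":-0.025,"wx":0,"wy":0,"wz":0},{"hand":-1,"dx":0,"dy":0,"dz":-0.04,"wx":0,"wy":0,"wz":0},{"hand":-1,"dx":0,"dy":0,"dz":-0.05,"wx":0,"wy":0,"wz":0},{"hand":-1,"dx":0,"dy":0,"dz":-0.05,"wx":0,"wy":0,"wz":0},{"hand":-1,"dx":0,"dy":0,"dz":-0.05,"wx":0,"wy":0,"wz":0}]' 40
python3 -m inch '[{"hand":-1,"dx":0,"dy":0,"dz":0,"wx":0,"wy":0,"wz":0},{"hand":-1,"dx":0,"dy":0,"dz":0,"wx":0,"wy":0,"wz":0},{"hand":-1,"dx":0,"dy":0,"dz":0,"wx":0,"wy":0,"wz":0},{"hand":-1,"dx":0,"dy":0,"dz":0,"wx":0,"wy":0,"wz":0},{"hand":-1,"dx":0,"dy":0,"dz":0,"wx":0,"wy":0,"wz":0},{"hand":-1,"dx":0,"dy":0,"dz":0,"wx":0,"wy":0,"wz":0},{"hand":-1,"dx":0,"dy":0,"dz":0,"wx":0,"wy":0,"wz":0},{"hand":-1,"dx":0,"dy":0,"dz":0,"wx":0,"wy":0,"wz":0},{"hand":-1,"dx":0,"dy":0,"dz":0,"wx":0,"wy":0,"wz":0},{"hand":-1,"dx":0,"dy":0,"dz":0,"wx":0,"wy":0,"wz":0}]' 40
python3 - <<'E'
from h import *
for i in range(4):
    print(manip.observe()['contact_force'].round(2)); im=manip.snapshot('scene')
cv2.imwrite('pics/s6.png',im[:,:,::-1])
delta((.5165,-.3494,.032))
E
```

```text
t: 10.75
tool_pos: [0.5171, -0.3492, 0.0332]
eef_rot: [0.0, 0.64, 0.769, 0.0]
contact_force: [0.2, -0.2, -0.4]
width: 0.0677
t: 12.0
tool_pos: [0.5168, -0.3489, 0.0822]
eef_rot: [-0.0, 0.639, 0.769, -0.0]
contact_force: [-0.5, -0.5, -3.0]
width: 0.0556
t: 13.25
tool_pos: [0.5169, -0.349, 0.0826]
eef_rot: [-0.0, 0.639, 0.769, 0.0]
contact_force: [-0.1, 0.2, -2.5]
width: 0.056
[-0.12  0.15 -2.5 ]
[ 0.02  0.22 -2.57]
[ 0.17 -0.29 -2.74]
[-0.12 -0.51 -1.87]
t 13.45 pos [ 0.517  -0.349   0.0827] yaw 100.5 tilt z [ 0.e+00 -1.e-04 -1.e+00] d [-0.0003 -0.0005  0.0507] w [0.     0.0001 0.    ] F [ 0.87  0.09 -2.17] wid 0.0555
```

View pics/s6.png

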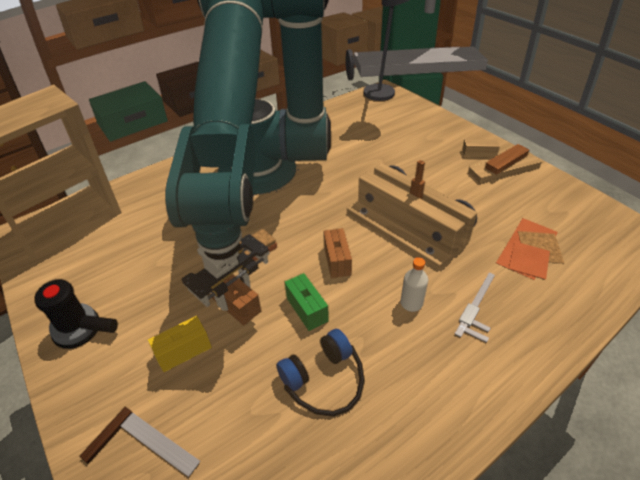

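Head 1 reads about 2.5 N, so it is the lighter one. I'll set it back down and release it.

```bash
python3 -m inch '[{"hand":-1,"dx":0,"dy":0,"dz":0.015,"wx":0,"wy":0,"wz":0},{"hand":-1,"dx":0,"dy":0,"dz":0.03,"wx":0,"wy":0,"wz":0},{"hand":-1,"dx":0,"dy":0,"dz":0.042,"wx":0,"wy":0,"wz":0},{"hand":-1,"dx":0,"dy":0,"dz":0.047,"wx":0,"wy":0,"wz":0},{"hand":-1,"dx":0,"dy":0,"dz":0.0495,"wx":0,"wy":0,"wz":0},{"hand":-1,"dx":0,"dy":0,"dz":0.05,"wx":0,"wy":0,"wz":0},{"hand":-1,"dx":0,"dy":0,"dz":0.05,"wx":0,"wy":0,"wz":0},{"hand":1,"dx":0,"dy":0,"dz":0.05,"wx":0,"wy":0,"wz":0},{"hand":1,"dx":0,"dy":0,"dz":0.05,"wx":0,"wy":0,"wz":0},{"hand":1,"dx":0,"dy":0,"dz":0.05,"wx":0,"wy":0,"wz":0}]' 40
python3 -m inch '[{"hand":1,"dx":0,"dy":0,"dz":0,"wx":0,"wy":0,"wz":0},{"hand":1,"dx":0,"dy":0,"dz":0,"wx":0,"wy":0,"wz":0},{"hand":1,"dx":0,"dy":0,"dz":0,"wx":0,"wy":0,"wz":0},{"hand":1,"dx":0,"dy":0,"dz":0,"wx":0,"wy":0,"wz":0},{"hand":1,"dx":0,"dy":0,"dz":-0.05,"wx":0,"wy":0,"wz":0},{"hand":1,"dx":0,"dy":0,"dz":-0.1,"wx":0,"wy":0,"wz":0},{"hand":1,"dx":0,"dy":0,"dz":-0.15,"wx":0,"wy":0,"wz":0},{"hand":1,"dx":0,"dy":0,"dz":-0.2,"wx":0,"wy":0,"wz":0},{"hand":1,"dx":0,"dy":0,"dz":-0.217,"wx":0,"wy":0,"wz":0},{"hand":1,"dx":0,"dy":0,"dz":-0.217,"wx":0,"wy":0,"wz":0}]' 40
python3 - <<'E'
from h import *
im=manip.snapshot('wrist');cv2.imwrite('pics/w7.png',im[:,:,::-1])
delta((.5093,-.0426,.25),62.8)
E
```

```text
t: 14.7
tool_pos: [0.517, -0.3491, 0.0329]
eef_rot: [0.0, 0.639, 0.769, 0.0]
contact_force: [-0.5, -0.6, 0.0]
width: 0.0812
t: 15.95
tool_pos: [0.5171, -0.3492, 0.2502]
eef_rot: [0.001, 0.639, 0.769, 0.0]
contact_force: [0.7, -0.1, -1.4]
width: 0.0933
t 16.0 pos [ 0.5168 -0.349   0.2485] yaw 100.49 tilt z [-7.e-04  5.e-04 -1.e+00] d [ 0.3026  0.0484 -0.0013] w [-8.000e-04 -4.000e-04  6.579e-01] F [ 0.58  0.52 -0.64] wid 0.093
```

View pics/w7.png

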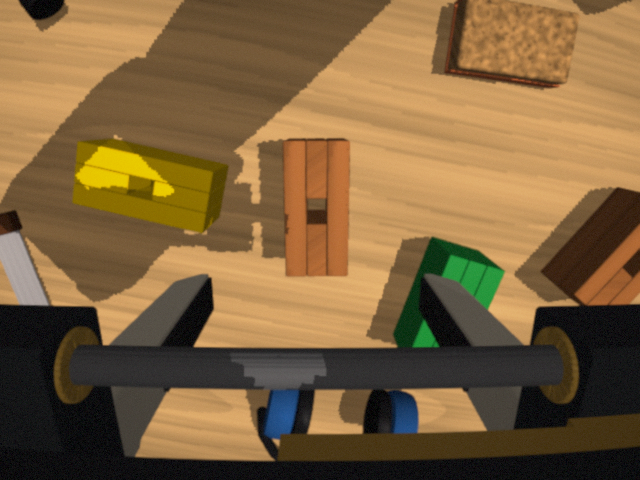

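The lighter head is back upright where it lay, with its eye at (316,217). Next I return above head 2.

```bash
python3 -m inch '[{"hand":1,"dx":0.03,"dy":0.005,"dz":0,"wx":0,"wy":0,"wz":0.1},{"hand":1,"dx":0.08,"dy":0.013,"dz":0,"wx":0,"wy":0,"wz":0.25},{"hand":1,"dx":0.13,"dy":0.021,"dz":0,"wx":0,"wy":0,"wz":0.4},{"hand":1,"dx":0.18,"dy":0.029,"dz":0,"wx":0,"wy":0,"wz":0.55},{"hand":1,"dx":0.23,"dy":0.037,"dz":0,"wx":0,"wy":0,"wz":0.65},{"hand":1,"dx":0.28,"dy":0.045,"dz":0,"wx":0,"wy":0,"wz":0.658},{"hand":1,"dx":0.3026,"dy":0.0484,"dz":0,"wx":0,"wy":0,"wz":0.658},{"hand":1,"dx":0.3026,"dy":0.0484,"dz":0,"wx":0,"wy":0,"wz":0.658},{"hand":1,"dx":0.3026,"dy":0.0484,"dz":0,"wx":0,"wy":0,"wz":0.658},{"hand":1,"dx":0.3026,"dy":0.0484,"dz":0,"wx":0,"wy":0,"wz":0.658}]' 40
python3 - <<'E'
from h import *
import pickle
s=manip.observe();im=manip.snapshot('wrist');cv2.imwrite('pics/w8.png',im[:,:,::-1]);pickle.dump(s,open('w8.pkl','wb'))
delta((.5093,-.0426,.032),62.8)
crop('pics/w8.png','pics/c8.png',250,120,380,300,4)
E
```

```text
t: 17.25
tool_pos: [0.5093, -0.0436, 0.249]
eef_rot: [-0.0, 0.854, 0.52, -0.0]
contact_force: [0.3, -0.2, 0.3]
width: 0.0933
t 17.3 pos [ 0.5094 -0.0435  0.2492] yaw 62.73 tilt z [-6.e-04 -1.e-04 -1.e+00] d [ 0.0009 -0.0004  0.2172] w [-0.0005  0.0003 -0.0013] F [ 0.79 -0.66 -0.08] wid 0.0932
```

View pics/c8.png

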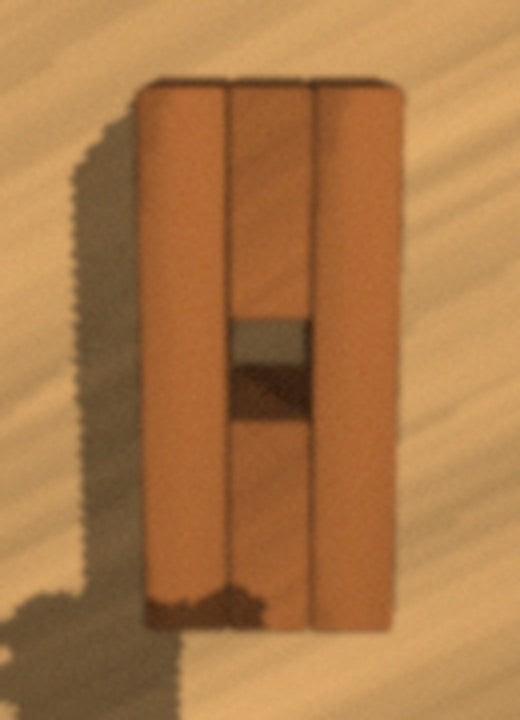

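```bash
python3 - <<'E'
from h import *
import pickle
s=pickle.load(open('w8.pkl','rb'));C=cam('wrist',s)
o=.37
p=ray(C,np.array([(284.2,142),(350.7,142),(347.5,277.5),(286.5,277.5)])-o,.064);m=p.mean(0)
v=p[2]-p[1]+p[3]-p[0];a=np.degrees(np.arctan2(v[1],v[0]));print(m,a)
e=ray(C,[(317.75-o,212.2-o)],.064)[0];print('eye',e)
R=q2R(s['eef_rot']);print((R.T@(m-s['tool_pos'])).round(4),(R.T@(e-s['tool_pos'])).round(4))
E
```

```text
[ 0.50992433 -0.0429393   0.064     ] -27.373566481613796
eye [ 0.5098069 -0.0423671  0.064    ]
[0.0009 0.0004 0.185 ] [0.0013 0.     0.185 ]
```

```bash
python3 -m inch '[{"hand":1,"dx":0.001,"dy":0,"dz":0.05,"wx":0,"wy":0,"wz":0},{"hand":1,"dx":0.001,"dy":0,"dz":0.1,"wx":0,"wy":0,"wz":0},{"hand":1,"dx":0.001,"dy":0,"dz":0.145,"wx":0,"wy":0,"wz":0},{"hand":1,"dx":0.001,"dy":0,"dz":0.185,"wx":0,"wy":0,"wz":0},{"hand":1,"dx":0.001,"dy":0,"dz":0.21,"wx":0,"wy":0,"wz":0},{"hand":1,"dx":0.001,"dy":0,"dz":0.217,"wx":0,"wy":0,"wz":0},{"hand":1,"dx":0.001,"dy":0,"dz":0.217,"wx":0,"wy":0,"wz":0},{"hand":-1,"dx":0.001,"dy":0,"dz":0.217,"wx":0,"wy":0,"wz":0},{"hand":-1,"dx":0.001,"dy":0,"dz":0.217,"wx":0,"wy":0,"wz":0},{"hand":-1,"dx":0.001,"dy":0,"dz":0.217,"wx":0,"wy":0,"wz":0}]' 45
python3 -m inch '[{"hand":-1,"dx":0,"dy":0,"dz":0,"wx":0,"wy":0,"wz":0},{"hand":-1,"dx":0,"dy":0,"dz":0,"wx":0,"wy":0,"wz":0},{"hand":-1,"dx":0,"dy":0,"dz":0,"wx":0,"wy":0,"wz":0},{"hand":-1,"dx":0,"dy":0,"dz":0,"wx":0,"wy":0,"wz":0},{"hand":-1,"dx":0,"dy":0,"dz":0,"wx":0,"wy":0,"wz":0},{"hand":-1,"dx":0,"dy":0,"dz":0,"wx":0,"wy":0,"wz":0},{"hand":-1,"dx":0,"dy":0,"dz":0,"wx":0,"wy":0,"wz":0},{"hand":-1,"dx":0,"dy":0,"dz":0,"wx":0,"wy":0,"wz":0},{"hand":-1,"dx":0,"dy":0,"dz":0,"wx":0,"wy":0,"wz":0},{"hand":-1,"dx":0,"dy":0,"dz":0,"wx":0,"wy":0,"wz":0}]' 45
python3 -c "
from h import *
delta((.5207,.2315,.40),99)"
```

```text
t: 18.55
tool_pos: [0.5101, -0.0418, 0.0332]
eef_rot: [0.0, 0.854, 0.521, 0.0]
contact_force: [0.0, 0.2, -0.6]
width: 0.0676
t: 19.8
tool_pos: [0.5099, -0.0419, 0.0329]
eef_rot: [0.0, 0.854, 0.521, -0.0]
contact_force: [-2.5, -2.6, 4.9]
width: 0.0561
t 19.8 pos [ 0.5099 -0.0419  0.0329] yaw 62.8 tilt z [ 0.e+00 -2.e-04 -1.e+00] d [ 0.248  -0.1153 -0.3672] w [ 1.000e-04  2.000e-04 -6.319e-01] F [-2.48 -2.64  4.85] wid 0.0561
```

```bash
python3 -m inch '[{"hand":-1,"dx":0,"dy":0,"dz":-0.01,"wx":0,"wy":0,"wz":0},{"hand":-1,"dx":0,"dy":0,"dz":-0.03,"wx":0,"wy":0,"wz":0},{"hand":-1,"dx":0,"dy":0,"dz":-0.06,"wx":0,"wy":0,"wz":0},{"hand":-1,"dx":0,"dy":0,"dz":-0.1,"wx":0,"wy":0,"wz":0},{"hand":-1,"dx":0,"dy":0,"dz":-0.14,"wx":0,"wy":0,"wz":0},{"hand":-1,"dx":0,"dy":0,"dz":-0.18,"wx":0,"wy":0,"wz":0},{"hand":-1,"dx":0,"dy":0,"dz":-0.22,"wx":0,"wy":0,"wz":0},{"hand":-1,"dx":0,"dy":0,"dz":-0.25,"wx":0,"wy":0,"wz":0},{"hand":-1,"dx":0,"dy":0,"dz":-0.27,"wx":0,"wy":0,"wz":0},{"hand":-1,"dx":0,"dy":0,"dz":-0.27,"wx":0,"wy":0,"wz":0}]' 45
python3 -c "
from h import *
delta((.5207,.2315,.303),99)"
```

```text
t: 21.05
tool_pos: [0.51, -0.0418, 0.304]
eef_rot: [0.001, 0.854, 0.521, 0.001]
contact_force: [-0.2, -0.5, -5.8]
width: 0.0559
t 21.05 pos [ 0.51   -0.0418  0.304 ] yaw 62.8 tilt z [ 2.e-03 -1.e-04 -1.e+00] d [ 0.2479 -0.1154  0.001 ] w [ 2.000e-03 -2.000e-04 -6.318e-01] F [-0.18 -0.5  -5.79] wid 0.0559
```

```bash
python3 -m inch '[{"hand":-1,"dx":0.015,"dy":-0.007,"dz":0,"wx":0,"wy":0,"wz":-0.05},{"hand":-1,"dx":0.045,"dy":-0.021,"dz":0,"wx":0,"wy":0,"wz":-0.13},{"hand":-1,"dx":0.08,"dy":-0.037,"dz":0,"wx":0,"wy":0,"wz":-0.23},{"hand":-1,"dx":0.12,"dy":-0.056,"dz":0,"wx":0,"wy":0,"wz":-0.33},{"hand":-1,"dx":0.16,"dy":-0.074,"dz":0,"wx":0,"wy":0,"wz":-0.43},{"hand":-1,"dx":0.195,"dy":-0.091,"dz":0,"wx":0,"wy":0,"wz":-0.52},{"hand":-1,"dx":0.225,"dy":-0.105,"dz":0,"wx":0,"wy":0,"wz":-0.59},{"hand":-1,"dx":0.242,"dy":-0.113,"dz":0,"wx":0,"wy":0,"wz":-0.632},{"hand":-1,"dx":0.248,"dy":-0.1154,"dz":0,"wx":0,"wy":0,"wz":-0.632},{"hand":-1,"dx":0.248,"dy":-0.1154,"dz":0,"wx":0,"wy":0,"wz":-0.632}]' 45
python3 - <<'E'
from h import *
manip.snapshot('wrist');manip.snapshot('wrist');manip.snapshot('wrist')
for n in ('wrist','scene','side'):
    cv2.imwrite(f'pics/{n}9.png',manip.snapshot(n)[:,:,::-1])
delta((.5207,.2315,.263),99)
crop('pics/scene9.png','pics/c9.png',350,90,510,210,5)
crop('pics/side9.png','pics/c10.png',140,260,300,380,5)
E
```

```text
t: 22.3
tool_pos: [0.5206, 0.2313, 0.3023]
eef_rot: [-0.0, 0.65, 0.76, -0.0]
contact_force: [-0.3, -0.2, -5.4]
width: 0.0557
t 22.6 pos [0.5207 0.2309 0.3028] yaw 98.95 tilt z [ 2.e-04  0.e+00 -1.e+00] d [0.0005 0.0001 0.0398] w [ 0.0002  0.     -0.0009] F [-0.03  0.16 -4.68] wid 0.0557
```

View pics/wrist9.png

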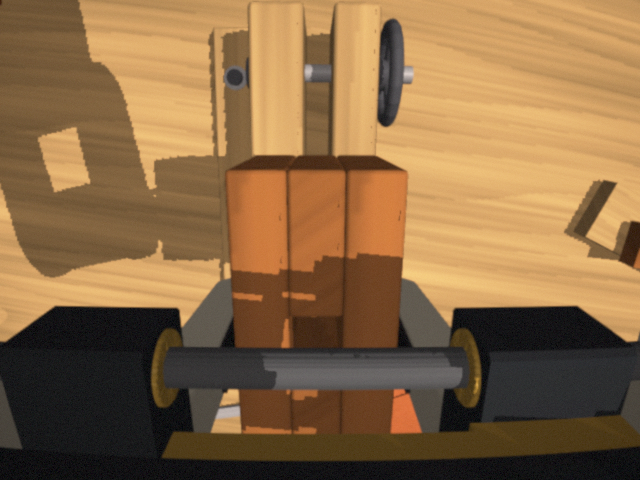

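View pics/c9.png

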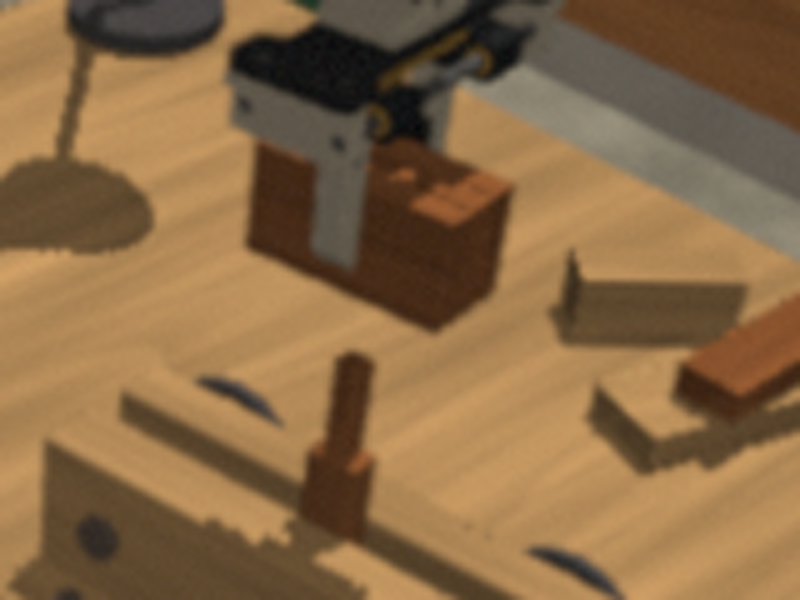

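View pics/c10.png

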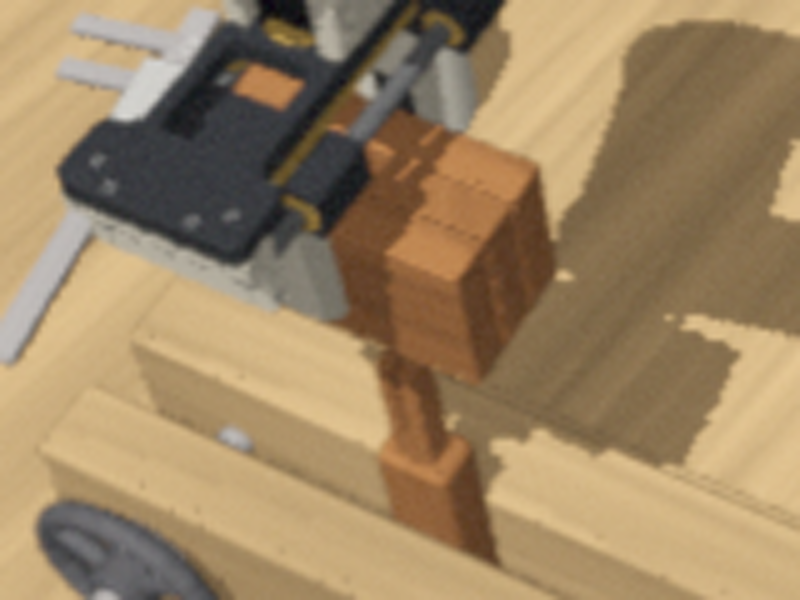

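The wrist view shows the head's long side parallel to the jaws. I'll lower it 40 mm, slowly.

```bash
python3 -m inch '[{"hand":-1,"dx":0,"dy":0,"dz":0.005,"wx":0,"wy":0,"wz":0},{"hand":-1,"dx":0,"dy":0,"dz":0.013,"wx":0,"wy":0,"wz":0},{"hand":-1,"dx":0,"dy":0,"dz":0.021,"wx":0,"wy":0,"wz":0},{"hand":-1,"dx":0,"dy":0,"dz":0.029,"wx":0,"wy":0,"wz":0},{"hand":-1,"dx":0,"dy":0,"dz":0.035,"wx":0,"wy":0,"wz":0},{"hand":-1,"dx":0,"dy":0,"dz":0.039,"wx":0,"wy":0,"wz":0},{"hand":-1,"dx":0,"dy":0,"dz":0.04,"wx":0,"wy":0,"wz":0},{"hand":-1,"dx":0,"dy":0,"dz":0.04,"wx":0,"wy":0,"wz":0},{"hand":-1,"dx":0,"dy":0,"dz":0.04,"wx":0,"wy":0,"wz":0},{"hand":-1,"dx":0,"dy":0,"dz":0.04,"wx":0,"wy":0,"wz":0}]' 45
cat > ov.py <<'E'
from h import *
import sys
k=sys.argv[1]
s=manip.observe();R=q2R(s['eef_rot'])
box=np.array([[x,y,z] for x in(-.028,.028) for y in(-.06,.06) for z in(.0329,.0329-.064)])@R.T+s['tool_pos']
a=np.radians(9);U=np.array([[np.cos(a),-np.sin(a),0],[np.sin(a),np.cos(a),0],[0,0,1]])
ten=np.array([[x,y,z] for x in(-.009,.009) for y in(-.007,.007) for z in(.215,.155)])@U.T+[.5207,.2315,0]
E=[(0,1),(2,3),(4,5),(6,7),(0,2),(1,3),(4,6),(5,7),(0,4),(1,5),(2,6),(3,7)]
for n,(x0,y0,x1,y1) in dict(scene=(350,90,510,210),side=(140,260,300,380)).items():
    im=np.ascontiguousarray(manip.snapshot(n)[:,:,::-1]);cv2.imwrite(f'pics/{n}{k}.png',im)
    im=cv2.resize(im[y0:y1,x0:x1],None,fx=5,fy=5,interpolation=cv2.INTER_CUBIC)
    for B,c in((box,(0,255,0)),(ten,(255,255,0))):
        q=(proj(cam(n),B)-(x0,y0)+.5)*5
        for i,j in E: cv2.line(im,tuple(map(int,q[i])),tuple(map(int,q[j])),c,1)
    cv2.imwrite(f'pics/ov_{n}{k}.png',im)
delta((.5207,.2315,.263),99)
E
python3 ov.py A
```

```text
t: 23.85
tool_pos: [0.5206, 0.2315, 0.2628]
eef_rot: [0.0, 0.649, 0.76, 0.0]
contact_force: [-0.2, -0.1, -5.1]
width: 0.0557
t 23.95 pos [0.5206 0.2315 0.2627] yaw 99.01 tilt z [ 1.e-04  0.e+00 -1.e+00] d [-0.      0.0001 -0.0003] w [ 0.0001 -0.      0.0001] F [-0.76  0.03 -4.84] wid 0.0561
```

View pics/ov_sceneA.png

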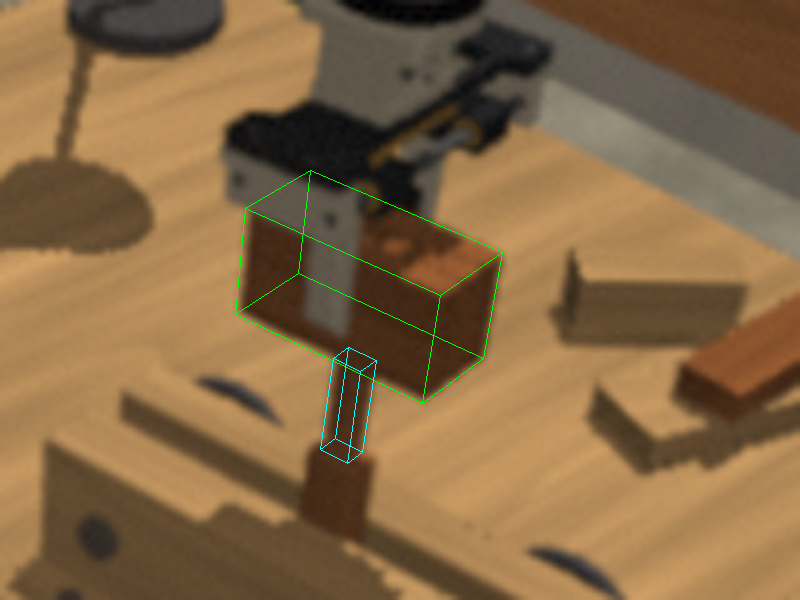

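View pics/ov_sideA.png

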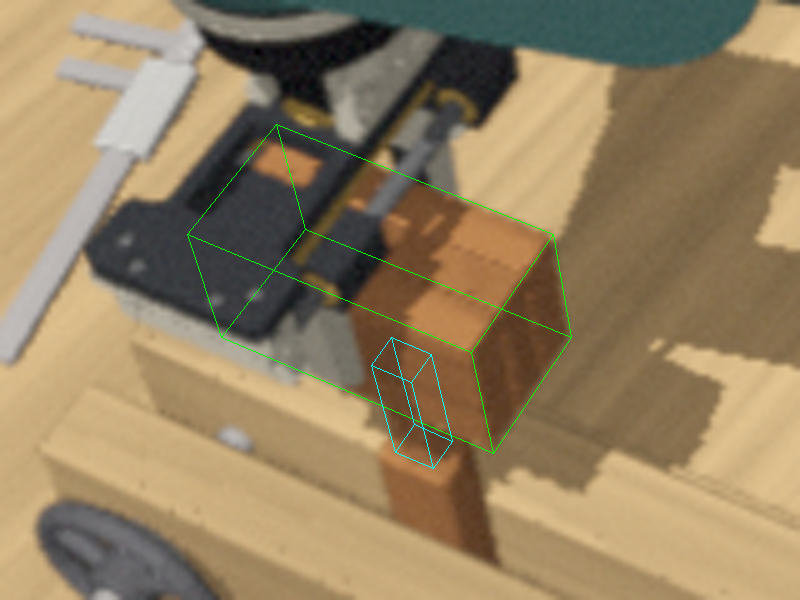

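```bash
python3 - <<'E'
import cv2
for n,(x0,y0,x1,y1) in dict(scene=(395,145,455,190),side=(205,315,265,360)).items():
    im=cv2.imread(f'pics/ov_{n}A.png'); X,Y=dict(scene=(350,90),side=(140,260))[n]
    raw=cv2.imread(f'pics/{n}A.png')[y0:y1,x0:x1]
    a=cv2.resize(im[(y0-Y)*5:(y1-Y)*5,(x0-X)*5:(x1-X)*5],(660,495)); b=cv2.resize(raw,(660,495),interpolation=cv2.INTER_CUBIC)
    cv2.imwrite(f'pics/z_{n}.png',cv2.resize(cv2.hconcat([a,b]),(800,300)))
E
```

```text
(no output)
```

View pics/z_scene.png

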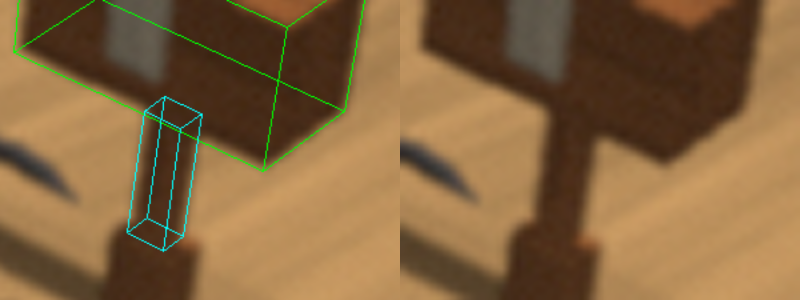

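View pics/z_side.png

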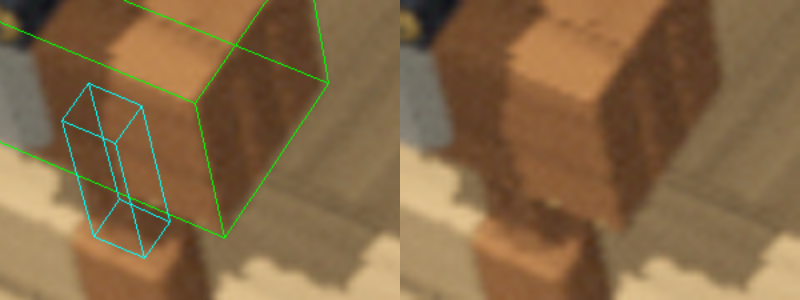

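```bash
python3 - <<'E'
from h import *
for n in('scene','side'):
    C=cam(n); print(n,proj(C,[(.5207,.2315,.215)]))
    x0,y0={'scene':(408,150),'side':(205,318)}[n]
    crop(f'pics/{n}0.png',f'pics/t_{n}.png',x0,y0,x0+30,y0+40,14)
    a=np.radians(9);U=np.array([[np.cos(a),-np.sin(a),0],[np.sin(a),np.cos(a),0],[0,0,1]])
    im=cv2.imread(f'pics/t_{n}.png');b=im.copy()
    for hx,hy,z in((.009,.007,.215),(.017,.012,.155)):
        q=(proj(C,np.array([(-hx,-hy,z),(hx,-hy,z),(hx,hy,z),(-hx,hy,z)])@U.T+[.5207,.2315,0])-(x0,y0)+.5)*14
        cv2.polylines(im,[q.astype(int)],True,(255,255,0),1)
    cv2.imwrite(f'pics/t_{n}.png',cv2.resize(cv2.hconcat([im,b]),(800,533)))
E
```

```text
scene [[420.45431583 161.42310851]]
side [[219.87549998 331.50213263]]
```

View pics/t_scene.png

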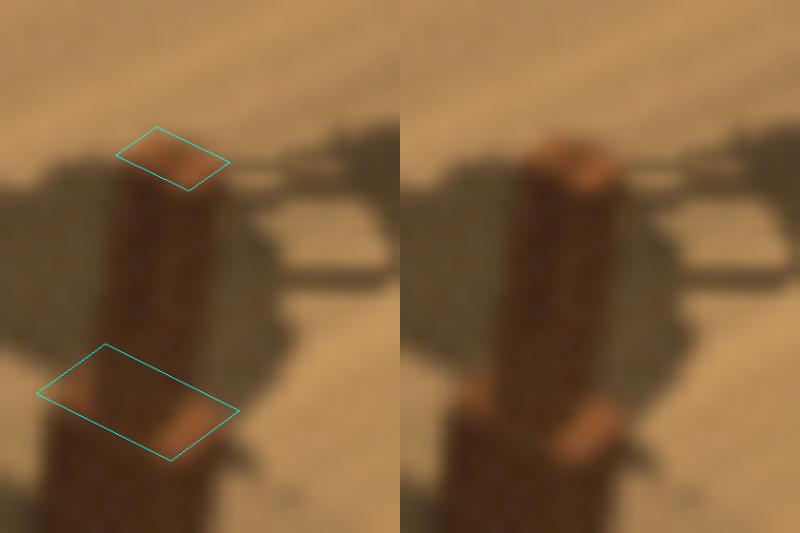

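View pics/t_side.png

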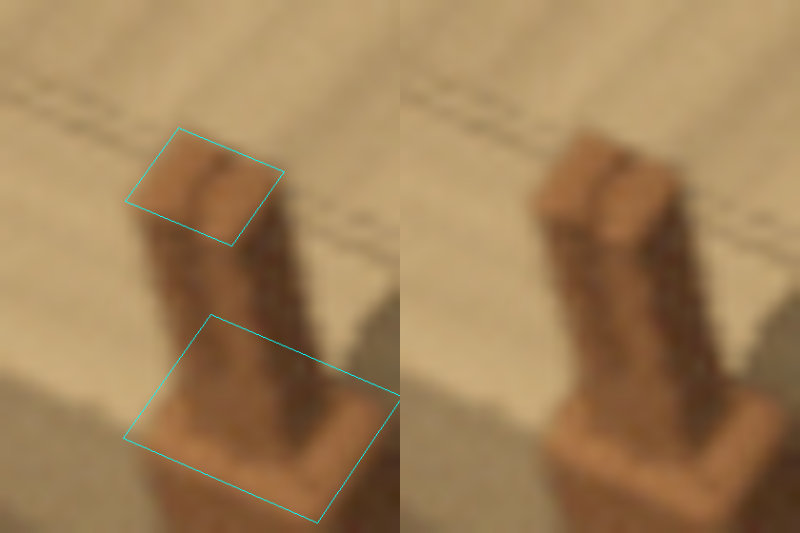

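The camera overlays suggest the head sits about 1–2 mm too far in +y relative to the tenon. I'll nudge it 1.5 mm and let it settle.

```bash
python3 -m inch '[{"hand":-1,"dx":-0.0015,"dy":0,"dz":0,"wx":0,"wy":0,"wz":0},{"hand":-1,"dx":-0.0015,"dy":0,"dz":0,"wx":0,"wy":0,"wz":0},{"hand":-1,"dx":-0.0015,"dy":0,"dz":0,"wx":0,"wy":0,"wz":0},{"hand":-1,"dx":-0.0015,"dy":0,"dz":0,"wx":0,"wy":0,"wz":0},{"hand":-1,"dx":-0.0015,"dy":0,"dz":0,"wx":0,"wy":0,"wz":0},{"hand":-1,"dx":-0.0015,"dy":0,"dz":0,"wx":0,"wy":0,"wz":0},{"hand":-1,"dx":-0.0015,"dy":0,"dz":0,"wx":0,"wy":0,"wz":0},{"hand":-1,"dx":-0.0015,"dy":0,"dz":0,"wx":0,"wy":0,"wz":0},{"hand":-1,"dx":-0.0015,"dy":0,"dz":0,"wx":0,"wy":0,"wz":0},{"hand":-1,"dx":-0.0015,"dy":0,"dz":0,"wx":0,"wy":0,"wz":0}]' 45
python3 ov.py B; python3 -c "
from h import *
s=manip.observe();print(abs(s['joint_vel']).max(),s['contact_force'])
# eye top rays through lighter head in scene
a=cv2.imread('pics/scene0.png').astype(int);b=cv2.imread('pics/sceneB.png').astype(int)
print(abs(a-b)[270:400,140:390].max(2).mean())"
```

```text
t: 25.2
tool_pos: [0.5208, 0.23, 0.2626]
eef_rot: [-0.0, 0.649, 0.76, -0.0]
contact_force: [0.3, 0.4, -4.7]
width: 0.0557
t 25.3 pos [0.5208 0.23   0.2626] yaw 99.01 tilt z [-1.e-04 -0.e+00 -1.e+00] d [ 0.0015  0.0001 -0.0004] w [-0.0001 -0.      0.0002] F [-0.17  0.07 -5.49] wid 0.0557
0.00258353952792251 [-0.17252376  0.07177737 -5.49233954]
10.307046153846153
```

View pics/sceneB.png

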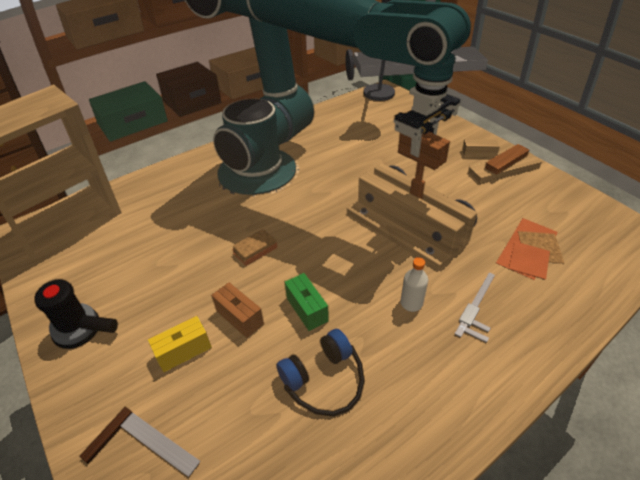

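View pics/ov_sideB.png

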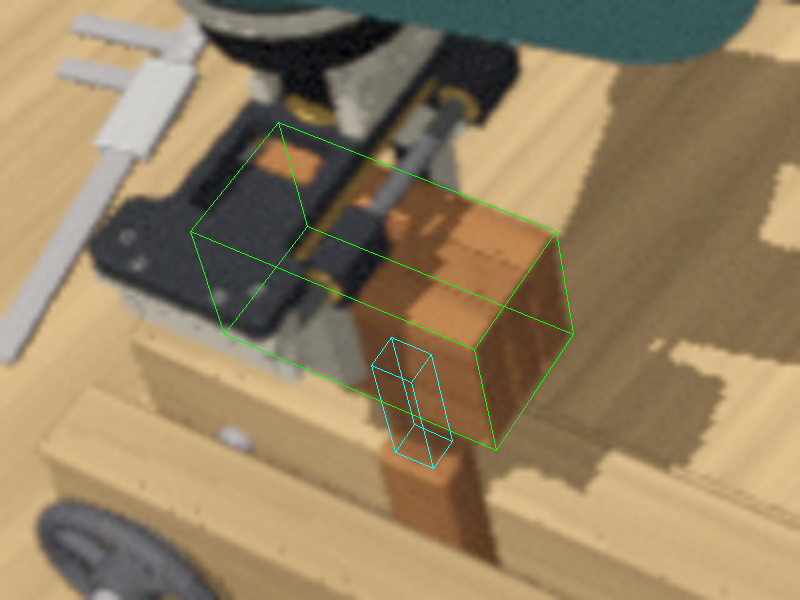

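Everything is still. The lighter head is at (238,310) as at the start, and the glue bottle, sanding block and ear defenders haven't moved. I'm handing in.

```bash
python3 -c "
from station import manip
print(manip.close_job())"
```

```text
the job is handed in; nothing more can be done
None
```

I lifted both heads. The one nearer the vice weighed about 5.4 N, so it is the loaded one, and the other weighed about 2.5 N. The lighter one is back upright where it lay. The heavier one is now gripped over the handle, and I handed the job in at about 25 s.

**Last checks:**
- **Position:** the tool was at (0.5208, 0.2300, 0.2626), about 1.5 mm from where the wrist camera put the tenon, (0.5207, 0.2315).
- **Height:** the underside works out to about 15 mm above the tenon's end, taking it at 215 mm.
- **Alignment:** the tool pointed straight down to within 0.001 rad. The head's long side was at 9.0° against 8.6–9.5° measured for the tenon.
- **Load and stillness:** the wrist carried the head's weight, read between 4.7 and 5.5 N, with almost no sideways force. The arm was still.
- **Other things:** by eye in the final picture, the glue bottle, sanding block, ear defenders and lighter head were where they started.

**Disagreements:** the cameras differed by up to about 3 mm on the tenon's y, and one estimate from the jaw edge was 3 mm the other way. I settled on a point between them, which should be inside the 8 mm limit. The very first move call was refused for missing keys and moved nothing.

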